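# Tip a pot body into the brazing cradle and throw over the hold-down

### The arm

A 6-joint arm with a two-finger parallel gripper is mounted at the origin on the work surface. World frame = base frame: x ahead of the robot, y to its left, z up, the work surface at z = 0. Lengths are in m, angles in rad, forces in N, time in s.
With the tool pointing down it reaches from about 0.35 to 0.925 m from the base axis. Payload 6.4 kg.
Tool frame: the origin (TCP) lies midway between the tips of the shut fingers; the grasp point (between the pads) lies 19 mm behind it (manip.hold_point_z is the distance from the TCP to the grasp point, in m); z points along the fingers, x is the direction in which the jaws open and shut, and the axes are right-handed (so a half turn about z gives the same grasp; the last joint's range is limited). The gripper opens to 85 mm and grips with 20 to 120 N. Pads are 22 mm wide; open, the fingers measure 114 mm over their backs; the gripper's body (76 mm by 85 mm) begins 54 mm behind the grasp point. The pads swing forward as they close: fully open they stand 13 mm farther back than shut.
Start: joints at [-1.467, 0.245, 1.558, -0, 1.339, -0.174], TCP at [0.178, -0.625, 0.209] pointing down, gripper open.
Joint ranges: [-3.13, 3.13], [-1.02, 2.26], [0.13, 2.54], [-0.95, 4.09], [0.21, 2.88], [-2.74, 2.74]. Speed limits (rad/s): [2.57, 2.57, 3.14, 3.14, 3.14, 3.14].

### API

Orientations are given as a rotation vector (axis times angle).
In Python, from cell import manip, vision gives the robot as it stands.
- The arm moves only by the tool apply_moves, never from a script. Its argument "commands" is a list of rows, each a list of 3 entries, a list of its own where there are three numbers: the closure, from -1 (fully open) to 1 (shut), then the shift along the tool's x, y, z in cm, then the turn about the tool's z in degrees. A call has 1 to 5 rows; each row is the pose to reach, as a shift and turn from the pose commanded when the call began, along the tool's axes at that moment; what a row does not reach only later rows make up. A row lasts 1/10 s, in which the tool goes at most 50 mm and 8.59 degrees, less where a joint would pass 70% of its speed; a pose out of reach is approached as far as the arm can. A call with a gripper value outside its range is refused whole. The fingers move at their own pace and stop on an object; "squeeze" is the grip in N (left out, the last holds). Time passes only in rows, so rows that repeat a pose let the fingers close. It gives the time, the measured TCP pose, the force and the opening at its end, in the units of the state.
- manip.get_obs(): the state, without advancing time (a new reading comes with each control period).
- vision.capture(name): name is "scene" or "top" or "wrist"; returns the picture (420x560x3 uint8, red, green, blue); there is no depth.
- vision.camera_params(name): a dict with "fx", "fy", "cx", "cy" (pixels), "view" (4x4, takes a point from world to camera coordinates); the wrist camera has in their place "mount" (4x4, takes a point from camera to tool coordinates, whose origin is the TCP and whose axes are the tool frame's). Camera axes: x right, y down, z forward; pixel columns grow to the right and rows downward; lengths in m; the calibration is good to about 2 mm. A picture is of the moment at which its call begins: read the wrist's pose just before it. camera_params takes no time and is no camera call.
- manip.close_job(): hands the job in, once; it reports no verdict.
The state is a dict: "time": time; "joints": joint angles; "dq": joint speeds; "joint_torque": joint torques, N m; "tcp_pos": TCP position; "eef_rot": TCP orientation; "force": force on the tool from outside, world axes, zero at the start; "wrist_torque": the same for the moment, N m; "opening": finger opening in m.
Only numpy, scipy, OpenCV 4.12 (cv2) and the standard library are available. Lean on these libraries where they do the work, as an engineer would, in place of code of your own. Each camera call takes 0.05 s, during which the arm holds its last target. There are 200 camera calls.

### The job

Set the tall pot body up for brazing its spout: with the fingertips, push the standing pot over so that it lies on its side along the two rails of the cradle with its spout collar on top, and then push the weighted hold-down arm over so that its rubber foot comes down and rests on the pot. Only push, gently: do not grip or lift the pot, and leave everything else on the bench where it is.

Things in the scene. Friction and masses are not known exactly. Their poses are not given: they have to be found in the camera images.
- cradle: Brazing cradle bolted to the bench: plate 290 x 120 mm, 6 mm thick, x = -130 to 160 mm. Origin at bench level on its centre line at the rail ends; x along the rails, away from the standing pot; y towards the hold-down post; z up. Two round 12 mm rails lie on the plate from x = 3 to 148 mm at y = -28 and 28 mm, tops 18 mm above the bench; their ends stop the foot of the pot.
- pot: Tall loose steel cup, 96 mm in diameter, 120 mm high, 0.24 to 0.39 kg. Origin: centre of its underside, z to its mouth. It stands on the cradle plate, centre 52 to 64 mm before the rail ends. 2 to 4 N near the rim towards the cradle's +x tip it over its rail-side bottom edge (it may slide some mm first); after some 50 degrees it falls onto the rails. Lying, its axis is 58 mm above the bench.
- collar (a point): Outer end of the pot's spout collar, a round stub 24 mm in diameter that stands 14 mm out of the wall on the pot's own -x side, centred 36 mm above its base. At the start it looks away from the rails (to the cradle's -x, within about 8 degrees).
- rim (a point): Point of the pot's mouth rim directly above the collar, on the outside of the wall, 120 mm above the base. Push just below it and follow it up: it rises some 30 mm while the pot tips; fingers left low would slide down the wall and jam on the collar.
- heel (a point): Point of the pot's bottom edge opposite to the collar (nearest the rails), on which it tips; it stays near the plate while the pot is tipped.
- hold_down (a joint): Angle of the hold-down arm about its pin (along the cradle's x, at x = 80, y = 85, z = 124 mm of the cradle, on a 20 mm post), rad. 0: leaning back outwards against its stop, as at the start; 0.30: upright; about 1.87: level across the cradle, foot on the lying pot; 2.15: end. Past upright it sinks slowly by its own weight (1 to 3 s); before, it falls back to 0. 1 to 3 N at the weight move it.
- weight (a point): Centre of the cylindrical weight on the free end of the arm, 28 mm in diameter, 26 mm long along the arm, 111 mm from the pin. The arm is a 14 x 10 mm bar. At the start the weight is about 230 mm above the bench, at x = 80, y = 118 mm of the cradle; push it from its outer side towards the cradle's -y.
- foot (a point): Rubber foot of the hold-down arm, 16 mm in diameter, 85 mm along the arm from the pin, on the inner side of the arm (its underside when down). The middle of its pressing face.
- flux_jar: Bystander: flux jar, 58 mm in diameter, 66 mm high. Origin at its underside.
- spout_a: Bystander: tapered steel spout standing on its wide end, 34 mm in diameter, 82 mm high. Origin at its underside.
- spout_b: Bystander: second such spout.
- pot_lid: Bystander: pot lid with a knob, 94 mm in diameter, 42 mm high. Origin at its underside.
- low_pot: Bystander: another pot body, lower and wider, 110 mm in diameter and 78 mm high, no collar. Origin at its underside.
- wire_brush: Bystander: brush lying on the bench, beside the cradle.
- hammer: Bystander: hammer lying on the bench to the right of the cradle, near the vise.
There are look-alikes about, which are no part of the job. What is shaped like the pot but pink or red is not meant.

How it is judged:
By the outcome, as a careful person would: the job done as asked, in the order asked, and still so for the second after the job is handed in, with the robot touching nothing.
It also fails if it takes over 50 s, if anything falls off the work surface, if the arm or the gripper's body presses on something with over 40 N, if the wrist force passes 120 N, or if a joint passes its speed limit or range.

## Working session

There is one attempt and no reset: what is moved stays moved. The work goes in short steps, Python scripts to look and compute and a tool call to move; the robot and the scene stay as the last step left them, time stands still between calls to the robot, and variables do not carry over. Pictures are saved under pics/ and viewed, about 8 in all and at most 12, crops included, and the job is handed in when it is done.

Besides the shell and the picture viewer there is one more tool, called after ">>>" in YAML: its name, and indented under it one key for each argument. apply_moves: Moves the arm, as the interface text tells. Its arguments: {"type":"object","properties":{"commands":{"type":"array","items":{"type":"array"}},"squeeze":{"type":"number"}},"required":["commands"]}

```bash
mkdir -p pics; ls; python3 - <<'E'
from cell import manip, vision
import cv2, numpy as np
np.set_printoptions(precision=4,suppress=True)
for n in ("scene","top"):
    p=vision.camera_params(n); print(n,{k:np.array(v) for k,v in p.items()})
    cv2.imwrite(f"pics/{n}0.png",vision.capture(n)[:,:,::-1])
print(vision.camera_params("wrist"))
o=manip.get_obs(); print({k:np.round(v,4) for k,v in o.items()})
E
```

```text
pics
scene {'fx': array(493.8445), 'fy': array(493.8445), 'cx': array(274.5367), 'cy': array(206.357), 'view': array([[ 0.5931,  0.8051,  0.004 , -0.248 ],
       [ 0.5582, -0.4076, -0.7227, -0.2021],
       [-0.5802,  0.4309, -0.6912,  1.6416],
       [ 0.    ,  0.    ,  0.    ,  1.    ]])}
top {'fx': array(543.9309), 'fy': array(543.9309), 'cx': array(279.2824), 'cy': array(215.8553), 'view': array([[-0.0025, -0.9996,  0.0264, -0.0777],
       [-0.987 , -0.0017, -0.1605,  0.5451],
       [ 0.1605, -0.0264, -0.9867,  1.3322],
       [ 0.    ,  0.    ,  0.    ,  1.    ]])}
{'fx': 310.0681024218779, 'fy': 310.0681024218779, 'cx': 270.2596467675353, 'cy': 210.1633443341211, 'mount': array([[ 1.    , -0.    ,  0.0005, -0.0001],
       [-0.0001,  0.9524,  0.3048, -0.0791],
       [-0.0005, -0.3048,  0.9524, -0.1642],
       [ 0.    ,  0.    ,  0.    ,  1.    ]])}
{'time': np.float64(0.1), 'joints': array([-1.4671,  0.2457,  1.5589,  0.    ,  1.3387, -0.1741]), 'dq': array([ 0.0012,  0.0001, -0.0029,  0.    ,  0.0001, -0.0002]), 'joint_torque': array([ -0.0001, -43.067 , -32.7129,  -0.0001,   0.0028,   0.    ]), 'tcp_pos': array([ 0.1782, -0.6245,  0.2082]), 'eef_rot': array([-2.5065,  1.8917,  0.0019]), 'force': array([ 1.2774, -0.2019, -1.2508]), 'wrist_torque': array([ 0.0086,  0.0155, -0.0188]), 'opening': np.float64(0.0856)}
```

View pics/scene0.png

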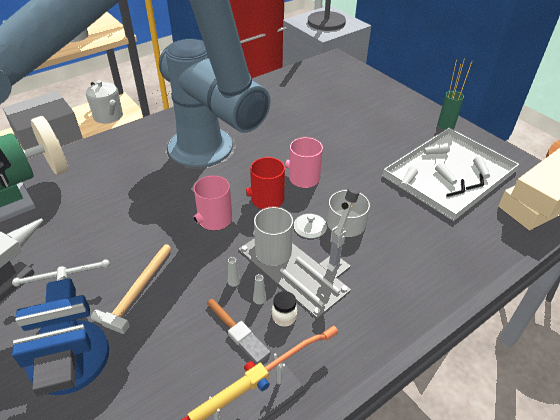

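View pics/top0.png

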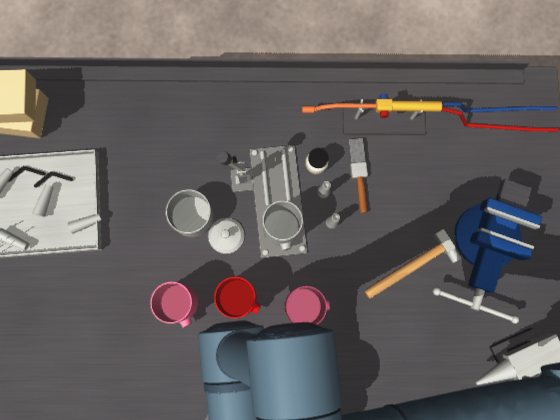

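The grey pot (top ≈ (283,222), scene ≈ (273,235)) stands on the cradle plate. Its look-alikes are pink or red: top (172,303), (236,298) and (306,306). The low pot at (188,212) is wider, has no collar and is not on the cradle. The grey pot on the plate fits, and I'll confirm it in an enlarged crop.

```bash
python3 - <<'E'
import cv2, numpy as np
t=cv2.imread("pics/top0.png")[135:270,205:345]; s=cv2.imread("pics/scene0.png")[175:325,215:375]
a=cv2.resize(t,None,fx=4,fy=4,interpolation=cv2.INTER_CUBIC)
cv2.imwrite("pics/topcrop.png",a)
b=cv2.resize(s,None,fx=4,fy=4,interpolation=cv2.INTER_CUBIC)
cv2.imwrite("pics/scenecrop.png",b)
E
```

```text
(no output)
```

View pics/topcrop.png

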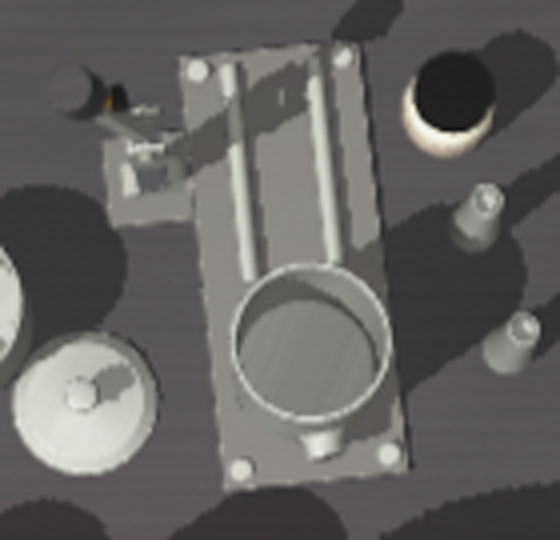

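View pics/scenecrop.png

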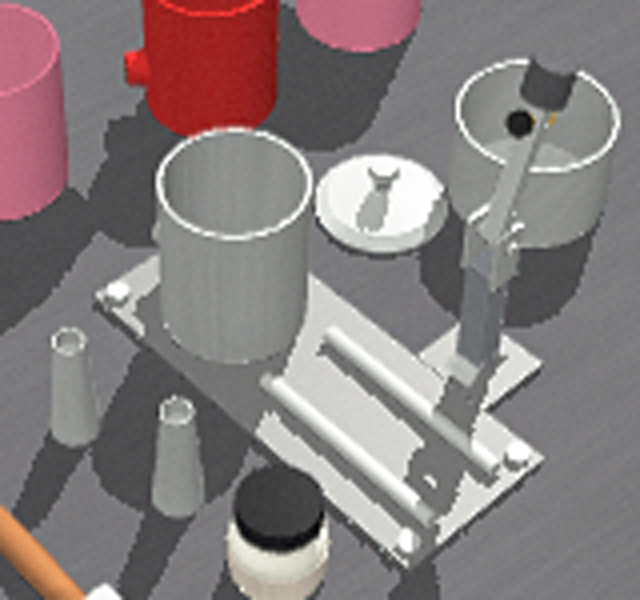

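The crops confirm the target: a grey pot with its collar at crop (320,443), facing away from the rails, standing on the plate. In the top crop the plate corners are (180,57), (358,42), (410,470) and (225,488), the rim centre is (311,342) and the dark weight is at (75,92).

```bash
cat > h.py <<'E'
import numpy as np
from cell import manip, vision
from scipy.spatial.transform import Rotation as R
np.set_printoptions(precision=4,suppress=True)
def ray(n,u,v):
    p=vision.camera_params(n); V=np.array(p["view"])
    c=-V[:3,:3].T@V[:3,3]; d=V[:3,:3].T@np.array([(u-p["cx"])/p["fx"],(v-p["cy"])/p["fy"],1])
    return c,d/np.linalg.norm(d)
def onz(n,u,v,z):
    c,d=ray(n,u,v); return c+d*(z-c[2])/d[2]
def proj(n,P):
    p=vision.camera_params(n); V=np.array(p["view"]); q=V[:3,:3]@P+V[:3,3]
    return np.array([p["cx"]+p["fx"]*q[0]/q[2],p["cy"]+p["fy"]*q[1]/q[2]])
def two(a,b):
    (c,d),(e,f)=ray("top",*a),ray("scene",*b)
    s=np.linalg.lstsq(np.c_[d,-f],e-c,rcond=None)[0]; p,q=c+s[0]*d,e+s[1]*f
    return (p+q)/2,np.linalg.norm(p-q)
T=lambda x,y:(205+x/4-.4,135+y/4-.4)
S=lambda x,y:(215+x/4-.4,175+y/4-.4)
E
python3 - <<'E'
from h import *
C=[onz("top",*T(*c),.006) for c in [(180,57),(358,42),(410,470),(225,488)]]
C=np.array(C); print(C)
for i in range(4): print(np.linalg.norm(C[i]-C[(i+1)%4]))
far,near=(C[0]+C[1])/2,(C[2]+C[3])/2
ex=far-near; ex/=np.linalg.norm(ex); ey=np.array([-ex[1],ex[0],0]); 
mid=C.mean(0); O=mid-ex*.015; O[2]=0
print("yaw",np.degrees(np.arctan2(ex[1],ex[0])),"O",O)
M=np.c_[ex,ey,[0,0,1]]
loc=lambda p:(p-O)@M
rim=onz("top",*T(311,342),.126); print("rim",rim,loc(rim))
rs=onz("scene",*S(235,183),.126); print("rim scene",rs,loc(rs))
for n,c in (("corner scene",(542,460)),("corner2",(408,566)),("c3",(97,297))): 
    q=onz("scene",*S(*c),.006); print(n,q,loc(q))
col=onz("top",*T(321,450),.042); print("collar",col,loc(col))
w,e=two(T(75,92),S(547,83)); print("weight",w,loc(w),e)
w=np.array([.080,.118,.230]); print("weight nominal",O+M@w)
print("rails", [loc(onz("top",*T(*c),.018)) for c in [(230,66),(250,275),(315,62),(336,258)]])
E
```

```text
[[ 0.7314 -0.0006  0.006 ]
 [ 0.7424 -0.1189  0.006 ]
 [ 0.4568 -0.1505  0.006 ]
 [ 0.4452 -0.0313  0.006 ]]
0.11881636025972063
0.287349133594627
0.11980610776319414
0.28790230774539
yaw 6.214924295888972 O [ 0.579 -0.077  0.   ]
rim [ 0.5216 -0.083   0.126 ] [-0.0577  0.0002  0.126 ]
rim scene [ 0.5259 -0.0836  0.126 ] [-0.0535 -0.0008  0.126 ]
corner scene [ 0.7338 -0.0024  0.006 ] [0.1619 0.0574 0.006 ]
corner2 [ 0.7439 -0.1177  0.006 ] [ 0.1595 -0.0583  0.006 ]
c3 [ 0.462  -0.1494  0.006 ] [-0.1242 -0.0593  0.006 ]
collar [ 0.4659 -0.0918  0.042 ] [-0.114  -0.0025  0.042 ]
weight [0.6463 0.0506 0.226 ] [0.0807 0.1195 0.226 ] 0.0016200889711027243
weight nominal [0.6458 0.049  0.23  ]
rails [array([0.1468, 0.0274, 0.018 ]), array([0.0064, 0.0293, 0.018 ]), array([ 0.1437, -0.0286,  0.018 ]), array([ 0.0116, -0.0274,  0.018 ])]
```

```bash
cat >> h.py <<'E'
O=np.array([.580,-.077,0]); yaw=np.radians(6.2)
M=np.array([[np.cos(yaw),-np.sin(yaw),0],[np.sin(yaw),np.cos(yaw),0],[0,0,1]])
def st(goals=()):
    o=manip.get_obs(); A=R.from_rotvec(o["eef_rot"]).as_matrix(); p=np.array(o["tcp_pos"])
    print("t",round(o["time"],2),"tcp",p,"loc",(p-O)@M,"F loc",np.array(o["force"])@M,"open",round(float(o["opening"]),4),"q",np.array(o["joints"]))
    L=M.T@A; print("tool x,y in cradle:",L[:,0],L[:,1],"turn for x||+-cradle y: ",np.degrees(np.arctan2(L[1,0],L[0,0])))
    for g in goals: print("goal",g,"shift cm",A.T@(O+M@np.array(g)-p)*100)
E
python3 -c "
from h import *
st([(-.155,0,.26)])"
```

```text
t 0.1 tcp [ 0.1782 -0.6245  0.2082] loc [-0.4586 -0.5009  0.2082] F loc [ 1.2481 -0.3387 -1.2508] open 0.0856 q [-1.4671  0.2457  1.5589  0.      1.3387 -0.1741]
tool x,y in cradle: [ 0.1688 -0.9857 -0.0017] [-0.9857 -0.1688 -0.0003] turn for x||+-cradle y:  -80.28430745772495
goal (-0.155, 0, 0.26) shift cm [-44.26   -38.3763  -5.093 ]
```

>>> apply_moves:
  commands:
    - [0.1,[0,0,-5],0]
    - [0.1,[-5,-4,-5],5]
    - [0.1,[-9,-7.5,-5],9.7]
    - [0.1,[-13,-11,-5],9.7]
    - [0.1,[-17,-14.5,-5],9.7]

```text
time: 0.6
tcp_pos: [0.2614, -0.441, 0.2586]
eef_rot: [-2.337, 2.098, 0.001]
force: [1.1, -0.0, 0.0]
opening: 0.0383
```

```bash
python3 -c "
from h import *
st([(-.155,0,.26)])"
```

```text
t 0.6 tcp [ 0.2614 -0.441   0.2586] loc [-0.356  -0.3275  0.2586] F loc [ 1.0721 -0.1393  0.046 ] open 0.0383 q [-1.2573 -0.1213  1.8508  0.0002  1.4128  0.2058]
tool x,y in cradle: [-0.0005 -1.     -0.0008] [-1.      0.0005 -0.0001] turn for x||+-cradle y:  -90.02925631347158
goal (-0.155, 0, 0.26) shift cm [-32.7611 -20.0862  -0.1093]
```

>>> apply_moves:
  commands:
    - [0.1,[-4.2,-2.6,0],0]
    - [0.1,[-8.4,-5.2,0],0]
    - [0.1,[-12.6,-7.8,0],0]
    - [0.1,[-16.8,-10.4,0],0]
    - [0.1,[-21,-13,0],0]

```text
time: 1.1
tcp_pos: [0.3678, -0.2182, 0.2589]
eef_rot: [-2.338, 2.098, -0.0]
force: [0.9, 0.6, -0.9]
opening: 0.0382
```

>>> apply_moves:
  commands:
    - [0.1,[-4,-2.4,0],0]
    - [0.1,[-8,-4.8,0],0]
    - [0.1,[-11.8,-7.1,0],0]
    - [0.1,[-11.8,-7.1,0],0]
    - [0.1,[-11.8,-7.1,0],0]

```text
time: 1.6
tcp_pos: [0.4253, -0.0944, 0.2588]
eef_rot: [2.341, -2.094, -0.001]
force: [0.4, -1.3, -0.4]
opening: 0.0383
```

```bash
python3 -c "
from h import *
import cv2
st([(-.145,0,.118)])
cv2.imwrite('pics/w1.png',vision.capture('wrist')[:,:,::-1])"
```

```text
t 1.6 tcp [ 0.4253 -0.0944  0.2588] loc [-0.1557 -0.0006  0.2588] F loc [ 0.2402 -1.3541 -0.3641] open 0.0383 q [-0.4796 -0.3279  2.0223 -0.0004  1.4479  0.9801]
tool x,y in cradle: [ 0.0029 -1.     -0.0001] [-1.     -0.0029  0.0008] turn for x||+-cradle y:  -89.83320285249069
goal (-0.145, 0, 0.118) shift cm [-0.0562 -1.0781 14.0798]
```

View pics/w1.png

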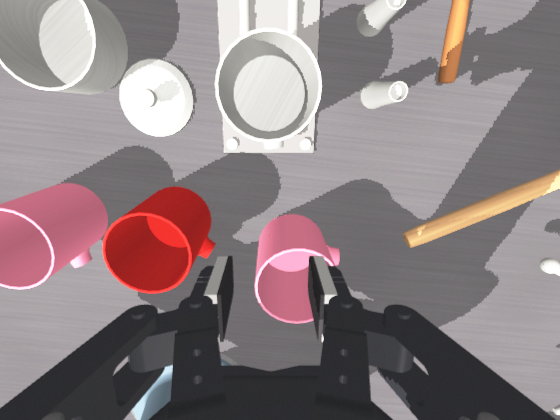

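Wrist view: the fingers are open 38 mm. The pot rim is centred at about (268,84), and the collar at (272,143) lines up with the plate axis. A pink mug is nearly below the fingers, with its rim top edge at about (292,250). I'll check its clearance before going down.

```bash
cat >> h.py <<'E'
def wz(u,v,z,o=None):
    o=o or manip.get_obs(); A=R.from_rotvec(o["eef_rot"]).as_matrix(); p=vision.camera_params("wrist"); m=np.array(p["mount"])
    c=np.array(o["tcp_pos"])+A@m[:3,3]; d=A@m[:3,:3]@np.array([(u-p["cx"])/p["fx"],(v-p["cy"])/p["fy"],1])
    return (c+d*(z-c[2])/d[2]-O)@M
E
python3 -c "
from h import *
print('pot rim c',wz(268,84,.126),'back',wz(268,139,.126),'front',wz(268,30,.126))
print('collar',wz(272,147,.042))
print('mug rim front',wz(292,250,.12),'mug base front',wz(292,215,.0),'mug center',wz(295,285,.12))
print('top view mug',(onz('top',306,306,.12)-O)@M)
"
```

```text
pot rim c [-0.0541  0.0006  0.126 ] back [-0.102   0.0007  0.126 ] front [-0.0116  0.0006  0.126 ]
collar [-0.1186 -0.0035  0.042 ]
mug rim front [-0.2187 -0.0248  0.12  ] mug base front [-0.2197 -0.0328  0.    ] mug center [-0.2614 -0.0291  0.12  ]
top view mug [-0.2651 -0.0323  0.12  ]
```

>>> apply_moves:
  commands:
    - [0.1,[0,0,5],0]
    - [0.1,[0,0,10],0]
    - [0.1,[0,0,14.7],0]
    - [0.1,[0,-1.5,14.7],0]
    - [0.1,[0,-3,14.7],0]

```text
time: 2.15
tcp_pos: [0.4533, -0.0931, 0.1098]
eef_rot: [2.333, -2.101, -0.007]
force: [-0.6, -0.1, -0.1]
opening: 0.0385
```

>>> apply_moves:
  commands:
    - [0.1,[0,-0.3,0],0]
    - [0.1,[0,-0.6,0],0]
    - [0.1,[0,-0.8,0],0]
    - [0.1,[0,-1.0,0],0]
    - [0.1,[0,-1.2,0],0]

```text
time: 2.65
tcp_pos: [0.4671, -0.0908, 0.1124]
eef_rot: [-2.338, 2.098, -0.001]
force: [1.0, -0.8, 0.2]
opening: 0.0384
```

```bash
python3 -c "
from h import *
st()"
```

```text
t 2.65 tcp [ 0.4671 -0.0908  0.1124] loc [-0.1138 -0.0015  0.1124] F loc [ 0.8892 -0.8524  0.2494] open 0.0384 q [-0.4309 -0.055   2.0695 -0.0001  1.1267  1.0317]
tool x,y in cradle: [ 0.     -1.      0.0002] [-1.     -0.     -0.0003] turn for x||+-cradle y:  -89.99962145287515
```

>>> apply_moves:
  commands:
    - [0.1,[0,-0.2,0],0]
    - [0.1,[0,-0.4,0],0]
    - [0.1,[0,-0.6,0],0]
    - [0.1,[0,-0.8,-0.1],0]
    - [0.1,[0,-1.0,-0.2],0]

```text
time: 3.15
tcp_pos: [0.4772, -0.0896, 0.1142]
eef_rot: [2.339, -2.098, -0.0]
force: [-1.0, -0.3, 0.3]
opening: 0.0381
```

```bash
python3 -c "
from h import *
import cv2
st()
a=vision.capture('scene')[175:325,215:375,::-1]
b=vision.capture('wrist')[:,:,::-1]
cv2.imwrite('pics/p1.png',np.hstack([cv2.resize(a,(448,420),interpolation=2),b[:, 140:440]]))"
```

```text
t 3.15 tcp [ 0.4772 -0.0896  0.1142] loc [-0.1035 -0.0014  0.1142] F loc [-1.0168 -0.1869  0.3197] open 0.0381 q [-0.4195 -0.033   2.0445  0.      1.1301  1.0427]
tool x,y in cradle: [ 0.0004 -1.     -0.0001] [-1.     -0.0004  0.0001] turn for x||+-cradle y:  -89.97990530722983
```

View pics/p1.png

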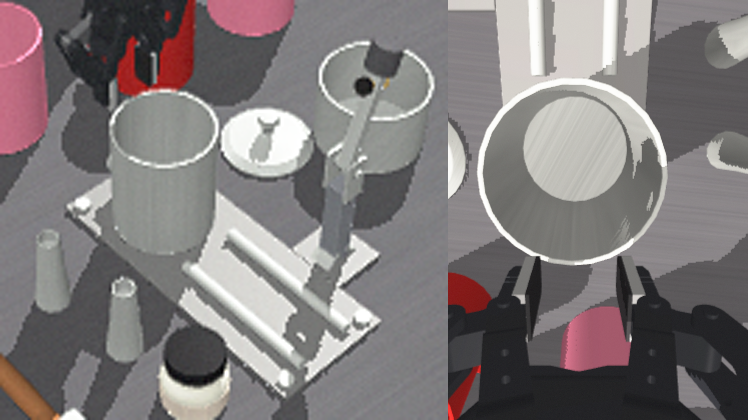

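The pot is upright and centred between the fingertips, and its rim is now very close to them. I'll push on and rise with the rim.

>>> apply_moves:
  commands:
    - [0.1,[0,-0.3,0],0]
    - [0.1,[0,-0.6,0],0]
    - [0.1,[0,-0.9,-0.1],0]
    - [0.1,[0,-1.2,-0.3],0]
    - [0.1,[0,-1.5,-0.5],0]

```text
time: 3.75
tcp_pos: [0.4923, -0.088, 0.1194]
eef_rot: [-2.339, 2.098, -0.0]
force: [-0.1, 0.6, 0.3]
opening: 0.0381
```

```bash
python3 -c "
from h import *
import cv2
st()
a=vision.capture('scene')[175:325,215:375,::-1]
b=vision.capture('wrist')[:,:,::-1]
cv2.imwrite('pics/p2.png',np.hstack([cv2.resize(a,(448,420),interpolation=2),b[:, 140:440]]))"
```

```text
t 3.75 tcp [ 0.4923 -0.088   0.1194] loc [-0.0884 -0.0014  0.1194] F loc [-0.0575  0.6151  0.2671] open 0.0381 q [-0.4039 -0.0047  2.0062  0.      1.1401  1.0584]
tool x,y in cradle: [ 0.0003 -1.      0.    ] [-1.     -0.0003 -0.    ] turn for x||+-cradle y:  -89.98228163717926
```

View pics/p2.png

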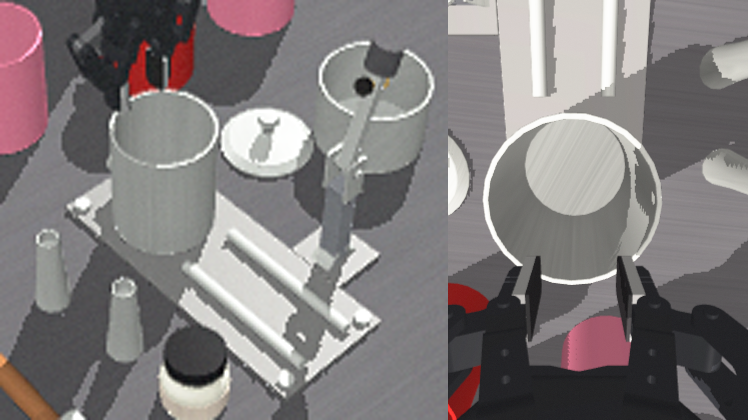

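The pot hasn't moved and there is no force. With the jaws part open, the fingertips sit well behind the TCP and are passing just over the rim. I'll back out along the same path, go lower and push again.

>>> apply_moves:
  commands:
    - [0.1,[0,1.5,0.5],0]
    - [0.1,[0,3.8,0.5],0]
    - [0.1,[0,4,0.5],0]
    - [0.1,[0,4,2.4],0]
    - [0.1,[0,4,2.4],0]

```text
time: 4.35
tcp_pos: [0.4512, -0.0917, 0.0936]
eef_rot: [2.338, -2.098, -0.005]
force: [-0.9, 1.4, -0.4]
opening: 0.0384
```

>>> apply_moves:
  commands:
    - [0.1,[0,-0.5,0],0]
    - [0.1,[0,-1.0,0],0]
    - [0.1,[0,-1.4,0],0]
    - [0.1,[0,-1.7,0],0]
    - [0.1,[0,-1.9,0],0]

```text
time: 4.85
tcp_pos: [0.4712, -0.0901, 0.0954]
eef_rot: [2.339, -2.097, -0.001]
force: [-2.2, 1.1, 1.6]
opening: 0.0388
```

```bash
python3 -c "
from h import *
import cv2
st()
a=vision.capture('scene')[190:270,225:305,::-1]
b=vision.capture('wrist')[:,:,::-1]
cv2.imwrite('pics/p3.png',np.hstack([cv2.resize(a,(420,420),interpolation=2),b[:, 140:440]]))"
```

```text
t 4.85 tcp [ 0.4712 -0.0901  0.0954] loc [-0.1095 -0.0013  0.0954] F loc [-2.0184  1.3735  1.5856] open 0.0388 q [-0.4257 -0.0172  2.0683 -0.0002  1.0913  1.0362]
tool x,y in cradle: [ 0.0008 -1.     -0.0003] [-1.     -0.0008  0.0008] turn for x||+-cradle y:  -89.95610072481198
```

View pics/p3.png

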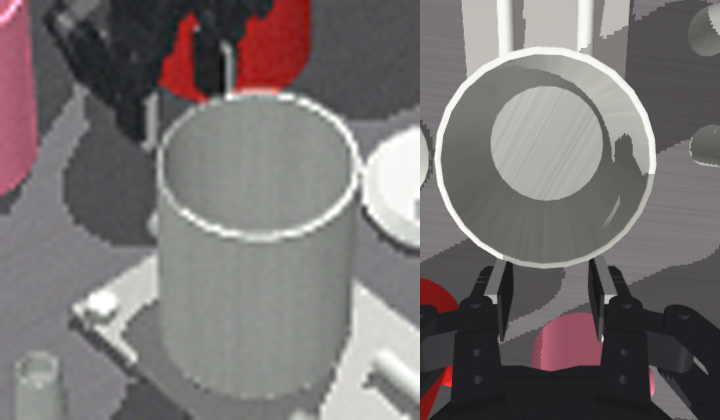

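The fingertips are now just below the rim at the wall, at wrist panel (500,260) and (597,260), with first contact at about 2 N. I'll push on and track the pot numerically.

>>> apply_moves:
  commands:
    - [0.1,[0,-0.3,0],0]
    - [0.1,[0,-0.6,0],0]
    - [0.1,[0,-0.8,-0.1],0]
    - [0.1,[0,-1.0,-0.2],0]
    - [0.1,[0,-1.2,-0.4],0]

```text
time: 5.45
tcp_pos: [0.4833, -0.089, 0.0992]
eef_rot: [-2.338, 2.098, -0.001]
force: [-1.2, -0.8, -0.2]
opening: 0.0381
```

```bash
cat >> h.py <<'E'
import cv2
def trk():
    # rim ellipse in the wrist picture (bright thin ring)
    s=vision.capture("scene"); cv2.imwrite("pics/s_last.png",s[:,:,::-1])
    s0=cv2.imread("pics/scene0.png").astype(int)[:,:,::-1]
    d=(np.abs(s-s0).max(2)>40).astype(np.uint8); d[:215]=0
    ys,xs=np.nonzero(d[:330,240:360]); print("scene changed px below row 215:",len(ys),"bbox",(xs.min()+240,ys.min(),xs.max()+240,ys.max()) if len(ys) else None)
E
python3 -c "
from h import *
st();trk()"
```

```text
t 5.45 tcp [ 0.4833 -0.089   0.0992] loc [-0.0974 -0.0015  0.0992] F loc [-1.2532 -0.6764 -0.2186] open 0.0381 q [-0.4133  0.0044  2.0387  0.0001  1.0979  1.0491]
tool x,y in cradle: [ 0.0001 -1.      0.0001] [-1.     -0.0001 -0.0005] turn for x||+-cradle y:  -89.9950110990914
scene changed px below row 215: 504 bbox (np.int64(240), np.int64(215), np.int64(295), np.int64(329))
```

```bash
python3 -c "
from h import *
a=cv2.imread('pics/s_last.png')[180:280,215:315]; b=cv2.imread('pics/scene0.png')[180:280,215:315]
cv2.imwrite('pics/p4.png',cv2.resize(np.hstack([b,a]),(800,400),interpolation=2))"
```

```text
(no output)
```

View pics/p4.png

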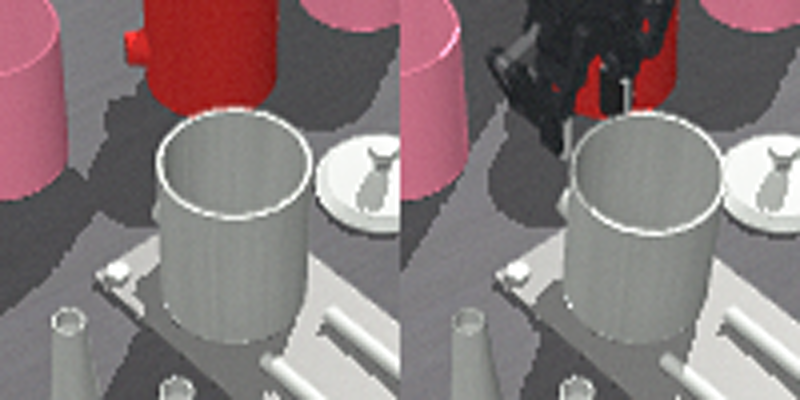

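The pot is tipping. In the same crop the rim has moved from (235,163) to (248,173) while the base edge stays put. I'll follow the arc upward.

>>> apply_moves:
  commands:
    - [0.1,[0,-0.5,-0.5],0]
    - [0.1,[0,-1.0,-0.9],0]
    - [0.1,[0,-1.5,-1.3],0]
    - [0.1,[0,-2.0,-1.6],0]
    - [0.1,[0,-2.5,-1.9],0]

```text
time: 6.0
tcp_pos: [0.5085, -0.0862, 0.1186]
eef_rot: [-2.339, 2.098, -0.001]
force: [-1.4, 0.2, -0.6]
opening: 0.0385
```

```bash
cat >> h.py <<'E'
def rim():
    s=vision.capture("scene"); cv2.imwrite("pics/s_last.png",s[:,:,::-1])
    c=s[185:300,240:340]; m=((c.min(2)>205)).astype(np.uint8)
    k,_=cv2.findContours(m,cv2.RETR_EXTERNAL,cv2.CHAIN_APPROX_NONE)
    for q in sorted(k,key=lambda q:-cv2.boundingRect(q)[2])[:3]:
        x,y,w,h=cv2.boundingRect(q); print("bright blob x",x+240,"y",y+185,"w",w,"h",h)
E
python3 -c "
from h import *
st();rim()"
```

```text
t 6.0 tcp [ 0.5085 -0.0862  0.1186] loc [-0.072  -0.0015  0.1186] F loc [-1.3173  0.3781 -0.5685] open 0.0385 q [-0.3881  0.0342  1.9684  0.      1.1385  1.0741]
tool x,y in cradle: [ 0.0004 -1.      0.0002] [-1.     -0.0004 -0.0004] turn for x||+-cradle y:  -89.97853841641461
bright blob x 269 y 214 w 57 h 31
bright blob x 289 y 247 w 41 h 53
bright blob x 287 y 284 w 20 h 16
```

>>> apply_moves:
  commands:
    - [0.1,[0,-0.6,-0.25],0]
    - [0.1,[0,-1.2,-0.5],0]
    - [0.1,[0,-1.8,-0.7],0]
    - [0.1,[0,-2.4,-0.9],0]
    - [0.1,[0,-2.9,-1.0],0]

```text
time: 6.55
tcp_pos: [0.5375, -0.0831, 0.1285]
eef_rot: [-2.338, 2.098, -0.001]
force: [-0.5, -0.5, -0.3]
opening: 0.0388
```

```bash
python3 -c "
from h import *
st();rim()
a=cv2.imread('pics/s_last.png')[180:280,235:335]
b=vision.capture('wrist')[:,:,::-1]
cv2.imwrite('pics/p5.png',np.hstack([cv2.resize(a,(420,420),interpolation=2),b[:, 140:440]]))"
```

```text
t 6.55 tcp [ 0.5375 -0.0831  0.1285] loc [-0.0429 -0.0015  0.1285] F loc [-0.587  -0.419  -0.2795] open 0.0388 q [-0.362   0.0867  1.8931  0.0001  1.1613  1.1002]
tool x,y in cradle: [ 0.0003 -1.      0.0002] [-1.     -0.0003 -0.0005] turn for x||+-cradle y:  -89.98151800857565
bright blob x 292 y 251 w 38 h 49
bright blob x 295 y 214 w 31 h 24
bright blob x 293 y 288 w 14 h 12
```

View pics/p5.png

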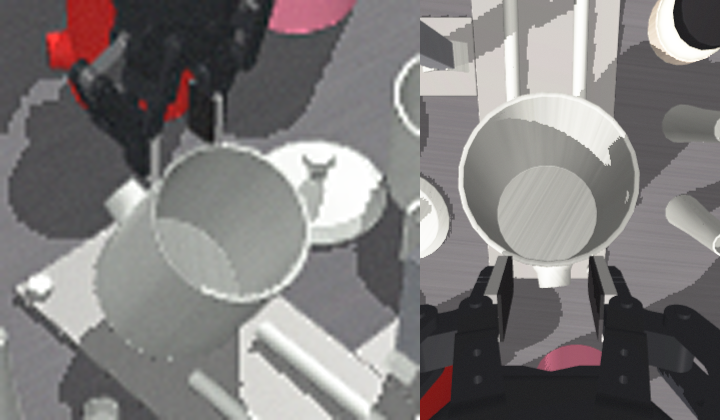

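The pot is tipped about 28°, with the collar centred between the fingers and the tips just below the rim. I'll continue over the balance point.

>>> apply_moves:
  commands:
    - [0.1,[0,-0.6,-0.1],0]
    - [0.1,[0,-1.2,-0.15],0]
    - [0.1,[0,-1.8,-0.2],0]
    - [0.1,[0,-2.4,-0.2],0]
    - [0.1,[0,-3.0,-0.2],0]

```text
time: 7.15
tcp_pos: [0.5671, -0.0798, 0.1301]
eef_rot: [-2.339, 2.098, 0.0]
force: [-0.4, -1.2, -0.5]
opening: 0.039
```

>>> apply_moves:
  commands:
    - [0.1,[0,-0.4,0],0]
    - [0.1,[0,-0.8,0],0]
    - [0.1,[0,-1.2,0],0]
    - [0.1,[0,-1.6,0],0]
    - [0.1,[0,-2.0,0],0]

```text
time: 7.65
tcp_pos: [0.5867, -0.0776, 0.1302]
eef_rot: [-2.339, 2.098, 0.0]
force: [-1.3, -0.0, -0.1]
opening: 0.0383
```

```bash
python3 -c "
from h import *
st();rim();print(onz('scene',280,260,.01)@M)
p=lambda q:print(q,proj('scene',O+M@np.array(q)))
p((.135,0,.106));p((.135,0,.058));p((.135,0,.011))"
```

```text
t 7.65 tcp [ 0.5867 -0.0776  0.1302] loc [ 0.0066 -0.0014  0.1302] F loc [-1.2474  0.1129 -0.0628] open 0.0383 q [-0.323   0.194   1.7697  0.      1.1779  1.1393]
tool x,y in cradle: [ 0.0003 -1.     -0.0001] [-1.     -0.0003  0.    ] turn for x||+-cradle y:  -89.98413472412967
bright blob x 298 y 249 w 32 h 31
bright blob x 294 y 264 w 27 h 36
bright blob x 302 y 214 w 24 h 23
[ 0.5469 -0.1466  0.01  ]
(0.135, 0, 0.106) [329.6242 270.0452]
(0.135, 0, 0.058) [327.9675 282.9893]
(0.135, 0, 0.011) [326.4345 294.966 ]
```

>>> apply_moves:
  commands:
    - [0.1,[0,-0.4,0.05],0]
    - [0.1,[0,-0.8,0.1],0]
    - [0.1,[0,-1.2,0.2],0]
    - [0.1,[0,-1.6,0.3],0]
    - [0.1,[0,-2.0,0.4],0]

```text
time: 8.2
tcp_pos: [0.6072, -0.0756, 0.1267]
eef_rot: [-2.338, 2.097, -0.002]
force: [0.5, 0.7, 2.8]
opening: 0.0385
```

>>> apply_moves:
  commands:
    - [0.1,[0,0,-1],0]
    - [0.1,[0,0,-4],0]
    - [0.1,[0,0,-8],0]
    - [0.1,[0,0,-12],0]
    - [0.1,[0,0,-15],0]

```text
time: 8.7
tcp_pos: [0.6065, -0.0756, 0.2795]
eef_rot: [-2.338, 2.097, -0.004]
force: [0.5, 0.7, -0.3]
opening: 0.0382
```

```bash
python3 -c "
from h import *
st();rim()
a=cv2.imread('pics/s_last.png')[180:340,225:385]
b=vision.capture('wrist')[:,:,::-1]
cv2.imwrite('pics/p6.png',np.hstack([cv2.resize(a,(420,420),interpolation=2),b[:, 90:470]]))"
```

```text
t 8.7 tcp [ 0.6065 -0.0756  0.2795] loc [ 0.0265 -0.0015  0.2795] F loc [ 0.598   0.6262 -0.3286] open 0.0382 q [-0.3093  0.1042  1.5891 -0.0001  1.4458  1.153 ]
tool x,y in cradle: [ 0.0003 -1.      0.0011] [-1.     -0.0003 -0.0022] turn for x||+-cradle y:  -89.98278806190108
bright blob x 293 y 251 w 37 h 29
bright blob x 294 y 214 w 32 h 34
bright blob x 294 y 264 w 27 h 36
```

View pics/p6.png

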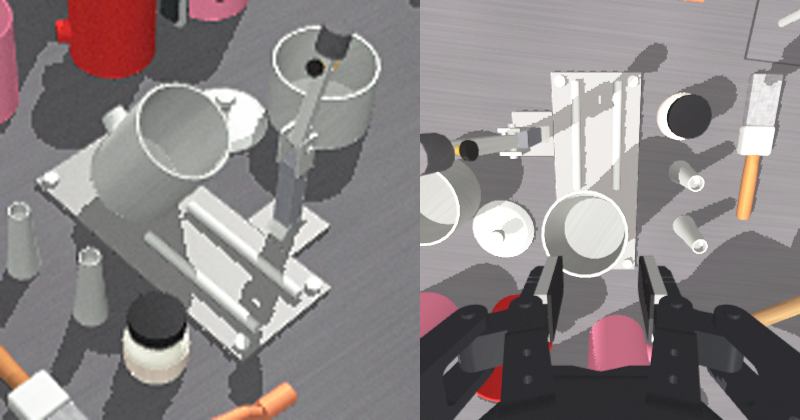

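The pot was not over the balance point when I lifted off. In this picture it leans about 40°, collar at panel (117,118), and is swinging back. I'll return behind it, let it settle, measure it again, and next time push further before lifting.

>>> apply_moves:
  commands:
    - [0.1,[0,4.5,0],0]
    - [0.1,[0,9,0],0]
    - [0.1,[0,13.5,0],0]
    - [0.1,[0,18.2,2],0]
    - [0.1,[0,18.2,2],0]

```text
time: 9.3
tcp_pos: [0.4185, -0.0932, 0.2498]
eef_rot: [2.334, -2.098, -0.017]
force: [0.7, 0.0, -1.1]
opening: 0.039
```

>>> apply_moves:
  commands:
    - [0.1,[0,0,0],0]
    - [0.1,[0,0,0],0]
    - [0.1,[0,0,0],0]
    - [0.1,[0,0,0],0]
    - [0.1,[0,0,0],0]

```text
time: 9.8
tcp_pos: [0.4261, -0.0953, 0.2566]
eef_rot: [-2.339, 2.097, -0.0]
force: [0.4, -0.1, 0.2]
opening: 0.0383
```

```bash
cat >> h.py <<'E'
def asc(img,W=100):
    g=cv2.cvtColor(img,cv2.COLOR_RGB2GRAY); H=int(W*g.shape[0]/g.shape[1]*.5)
    g=cv2.resize(g,(W,H),interpolation=cv2.INTER_AREA)
    print("\n".join("".join(" .:-=+*#%@"[min(9,v*10//256)] for v in r) for r in g))
E
python3 -c "
from h import *
st()
o=manip.get_obs(); w=vision.capture('wrist'); s=vision.capture('scene')
cv2.imwrite('pics/w2.png',w[:,:,::-1]); cv2.imwrite('pics/s2.png',s[:,:,::-1])
w1=cv2.imread('pics/w1.png')[:,:,::-1]
asc(w[0:180,170:370],90); print(); asc(w1[0:180,170:370],90)"
```

```text
t 9.8 tcp [ 0.4261 -0.0953  0.2566] loc [-0.155  -0.0016  0.2566] F loc [ 0.3595 -0.1325  0.2471] open 0.0383 q [-0.4809 -0.3245  2.0238  0.      1.442   0.9808]
tool x,y in cradle: [ 0.0009 -1.      0.0002] [-1.     -0.0009 -0.0003] turn for x||+-cradle y:  -89.95047605154382h.py:47: RuntimeWarning: overflow encountered in scalar multiply
  print("\n".join("".join(" .:-=+*#%@"[min(9,v*10//256)] for v in r) for r in g))
Traceback (most recent call last):
  File "h.py", line 47, in asc
    print("\n".join("".join(" .:-=+*#%@"[min(9,v*10//256)] for v in r) for r in g))
          ~~~~~~~~~^^^^^^^^^^^^^^^^^^^^^^^^^^^^^^^^^^^^^^^^^^^^^^^^^^^^^^^^^^^^^^^
  File "h.py", line 47, in <genexpr>
    print("\n".join("".join(" .:-=+*#%@"[min(9,v*10//256)] for v in r) for r in g))
                    ~~~~~~~^^^^^^^^^^^^^^^^^^^^^^^^^^^^^^^^^^^^^^^^^^^
  File "h.py", line 47, in <genexpr>
    print("\n".join("".join(" .:-=+*#%@"[min(9,v*10//256)] for v in r) for r in g))
                                               ~~~~^^~~~
OverflowError: Python integer 256 out of bounds for uint8
```

Printing the picture as text would just be another viewing, so I'm dropping that helper. I'll use contour and ellipse measurements instead.

```bash
sed -i '/^def asc/,$d' h.py; cat >> h.py <<'E'
def rings(img,x0,x1,y0,y1,ths=(225,235,245),wmin=60):
    for t in ths:
        m=(img[y0:y1,x0:x1].min(2)>t).astype(np.uint8)
        for q in cv2.findContours(m,cv2.RETR_LIST,cv2.CHAIN_APPROX_NONE)[0]:
            x,y,w,h=cv2.boundingRect(q)
            if w>=wmin and h>.5*wmin and len(q)>20:
                e=cv2.fitEllipse(q); print(t,"box",(x+x0,y+y0,w,h),"ell c",np.array(e[0])+[x0,y0],"ax",np.array(e[1]),"ang",round(e[2]))
E
python3 -c "
from h import *
for n in ('w1','w2'): print(n); rings(cv2.imread('pics/%s.png'%n)[:,:,::-1],200,350,0,180,wmin=80)
for n in ('scene0','s2'): print(n); rings(cv2.imread('pics/%s.png'%n)[:,:,::-1],240,320,190,290,ths=(195,210,225),wmin=30)
"
```

```text
w1
225 box (217, 31, 102, 109) ell c [266.0967  86.7422] ax [ 96.4492 108.75  ] ang 157
225 box (215, 0, 107, 153) ell c [265.3195  81.0705] ax [108.3044 167.3811] ang 173
235 box (217, 31, 102, 110) ell c [267.7387  85.2197] ax [100.7116 108.6474] ang 178
235 box (215, 0, 107, 150) ell c [265.9037  73.6188] ax [104.4099 150.8491] ang 171
245 box (217, 31, 103, 110) ell c [267.8946  85.2042] ax [101.6067 109.0024] ang 179
245 box (215, 0, 107, 150) ell c [267.8649  77.5941] ax [102.3101 140.0758] ang 179
w2
225 box (214, 30, 103, 110) ell c [263.8335  86.1411] ax [ 97.0949 109.7102] ang 157
225 box (212, 0, 108, 154) ell c [263.724  81.447] ax [108.57   168.7945] ang 173
235 box (214, 30, 104, 111) ell c [265.4732  84.58  ] ax [101.4928 109.5733] ang 176
235 box (212, 0, 108, 150) ell c [263.7867  74.5366] ax [105.8682 149.8044] ang 174
245 box (214, 30, 104, 111) ell c [265.6277  84.6113] ax [102.335 109.881] ang 178
245 box (213, 0, 107, 150) ell c [265.692   77.2844] ax [103.2986 139.9809] ang 180
scene0
195 box (283, 244, 37, 46) ell c [302.2468 269.6095] ax [29.4905 43.3004] ang 151
s2
195 box (283, 244, 37, 46) ell c [302.5076 269.8616] ax [29.596  42.7277] ang 154
195 box (270, 210, 50, 28) ell c [298.3805 225.2986] ax [24.7031 53.7141] ang 90
210 box (283, 245, 37, 45) ell c [303.0812 270.0453] ax [28.3216 41.6324] ang 158
210 box (271, 211, 49, 25) ell c [297.4559 224.8277] ax [21.276  47.8391] ang 84
225 box (286, 214, 34, 20) ell c [305.6163 224.1288] ax [18.2935 31.1633] ang 83
```

The pot fell back upright where it stood: its wrist ring is at (265.6,84.6), against (267.9,85.2) before. The fingertips must have slipped over the rim near the end. I'll repeat the arc about 1 cm lower and carry it further.

>>> apply_moves:
  commands:
    - [0.1,[0,0,5],0]
    - [0.1,[0,0,10],0]
    - [0.1,[0,0,15],0]
    - [0.1,[0,-1.5,17],0]
    - [0.1,[0,-3.5,17],0]

```text
time: 10.4
tcp_pos: [0.4571, -0.0899, 0.0818]
eef_rot: [2.336, -2.097, -0.013]
force: [-1.0, 0.1, 0.3]
opening: 0.0388
```

>>> apply_moves:
  commands:
    - [0.1,[0,-0.6,0],0]
    - [0.1,[0,-1.2,0],0]
    - [0.1,[0,-1.7,-0.4],0]
    - [0.1,[0,-2.2,-0.8],0]
    - [0.1,[0,-2.7,-1.2],0]

```text
time: 10.9
tcp_pos: [0.4874, -0.0886, 0.099]
eef_rot: [-2.338, 2.098, -0.001]
force: [-0.7, 0.0, -0.7]
opening: 0.0383
```

```bash
python3 -c "
from h import *
st([(-.0775,-.0015,.1063),(-.0432,-.0015,.1181),(-.0071,-.0015,.1206)])"
```

```text
t 10.9 tcp [ 0.4874 -0.0886  0.099 ] loc [-0.0933 -0.0015  0.099 ] F loc [-0.663   0.0867 -0.7477] open 0.0383 q [-0.4091  0.0141  2.0295 -0.      1.0971  1.0533]
tool x,y in cradle: [ 0.0002 -1.      0.0005] [-1.     -0.0002 -0.0008] turn for x||+-cradle y:  -89.99113583792256
goal (-0.0775, -0.0015, 0.1063) shift cm [-0.0037 -1.579  -0.7259]
goal (-0.0432, -0.0015, 0.1181) shift cm [-0.0026 -5.01   -1.903 ]
goal (-0.0071, -0.0015, 0.1206) shift cm [-0.0019 -8.6202 -2.1499]
```

>>> apply_moves:
  commands:
    - [0.1,[0,-0.5,-0.2],0]
    - [0.1,[0,-1.0,-0.4],0]
    - [0.1,[0,-1.6,-0.7],0]
    - [0.1,[0,-2.2,-0.9],0]
    - [0.1,[0,-2.7,-1.2],0]

```text
time: 11.4
tcp_pos: [0.5145, -0.0856, 0.1103]
eef_rot: [-2.338, 2.098, -0.001]
force: [-0.9, 0.1, -0.0]
opening: 0.0384
```

>>> apply_moves:
  commands:
    - [0.1,[0,-0.6,-0.2],0]
    - [0.1,[0,-1.2,-0.4],0]
    - [0.1,[0,-1.7,-0.6],0]
    - [0.1,[0,-2.3,-0.7],0]
    - [0.1,[0,-2.9,-0.8],0]

```text
time: 11.9
tcp_pos: [0.5432, -0.0824, 0.1182]
eef_rot: [-2.339, 2.098, -0.0]
force: [-0.4, -0.2, -0.1]
opening: 0.0387
```

>>> apply_moves:
  commands:
    - [0.1,[0,-0.6,-0.1],0]
    - [0.1,[0,-1.2,-0.2],0]
    - [0.1,[0,-1.8,-0.2],0]
    - [0.1,[0,-2.4,-0.2],0]
    - [0.1,[0,-3.0,-0.2],0]

```text
time: 12.4
tcp_pos: [0.573, -0.0792, 0.1202]
eef_rot: [-2.339, 2.098, -0.0]
force: [-0.2, 0.3, 0.4]
opening: 0.0384
```

```bash
python3 -c "
from h import *
st([(.0169,-.0015,.1171),(.0286,-.0015,.1137),(.0399,-.0015,.1094)])"
```

```text
t 12.4 tcp [ 0.573  -0.0792  0.1202] loc [-0.0072 -0.0014  0.1202] F loc [-0.1157  0.3369  0.4005] open 0.0384 q [-0.3332  0.1767  1.8099  0.0001  1.155   1.1291]
tool x,y in cradle: [ 0.0002 -1.     -0.    ] [-1.     -0.0002 -0.    ] turn for x||+-cradle y:  -89.98653315974948
goal (0.0169, -0.0015, 0.1171) shift cm [ 0.0105 -2.406   0.3062]
goal (0.0286, -0.0015, 0.1137) shift cm [ 0.0108 -3.576   0.6463]
goal (0.0399, -0.0015, 0.1094) shift cm [ 0.0111 -4.706   1.0763]
```

>>> apply_moves:
  commands:
    - [0.1,[0,-0.6,0],0]
    - [0.1,[0,-1.2,0.1],0]
    - [0.1,[0,-1.8,0.2],0]
    - [0.1,[0,-2.5,0.3],0]
    - [0.1,[0,-3.1,0.5],0]

```text
time: 12.9
tcp_pos: [0.604, -0.0758, 0.1152]
eef_rot: [-2.339, 2.098, -0.0]
force: [0.9, -0.3, -0.2]
opening: 0.0386
```

```bash
python3 -c "
from h import *
st()
s=vision.capture('scene'); cv2.imwrite('pics/s3.png',s[:,:,::-1])
s0=cv2.imread('pics/scene0.png')[:,:,::-1]
rings(s,250,350,190,320,ths=(195,210,225),wmin=25)
# regions: expected pixel of lying pot parts
for q in ((.1,0,.106),(.12,0,.106),(.12,0,.02),(.06,-.048,.058),(.11,-.048,.058),(-.08,0,.006),(-.06,0,.006),(-.03,-.03,.006)):
    u,v=proj('scene',O+M@np.array(q)).round().astype(int); print(q,(u,v),s0[v,u],s[v,u])
"
```

```text
t 12.9 tcp [ 0.604  -0.0758  0.1152] loc [ 0.024  -0.0014  0.1152] F loc [ 0.8383 -0.3836 -0.2016] open 0.0386 q [-0.3109  0.2496  1.734  -0.      1.1577  1.1513]
tool x,y in cradle: [ 0.0003 -1.      0.0002] [-1.     -0.0003 -0.0003] turn for x||+-cradle y:  -89.9815278740872
195 box (324, 259, 26, 52) ell c [339.0256 283.655 ] ax [17.6813 49.5732] ang 24
195 box (250, 227, 33, 48) ell c [265.7134 249.8779] ax [31.5873 43.7361] ang 5
195 box (282, 215, 44, 39) ell c [305.3381 234.8338] ax [26.904  44.4214] ang 44
210 box (324, 278, 26, 33) ell c [335.884  292.6269] ax [15.9668 33.2838] ang 32
210 box (283, 215, 43, 38) ell c [305.4129 234.5808] ax [26.3224 42.9317] ang 41
225 box (284, 233, 38, 20) ell c [301.5365 242.9998] ax [16.2026 30.6644] ang 90
(0.1, 0, 0.106) (np.int64(319), np.int64(261)) [117 115 122] [178 184 179]
(0.12, 0, 0.106) (np.int64(325), np.int64(266)) [219 217 213] [188 193 185]
(0.12, 0, 0.02) (np.int64(322), np.int64(289)) [118 120 117] [116 116 115]
(0.06, -0.048, 0.058) (np.int64(291), np.int64(275)) [242 244 241] [131 133 132]
(0.11, -0.048, 0.058) (np.int64(306), np.int64(288)) [252 253 252] [152 156 150]
(-0.08, 0, 0.006) (np.int64(267), np.int64(247)) [140 143 141] [206 207 202]
(-0.06, 0, 0.006) (np.int64(272), np.int64(251)) [141 144 139] [172 177 169]
(-0.03, -0.03, 0.006) (np.int64(271), np.int64(264)) [138 144 139] [208 208 205]
```

The fit matches a lying pot: the plate is exposed where it stood, pot-grey shows at the expected lying points, and force is 0. I'll lift straight up and close the fingers on the way.

>>> apply_moves:
  commands:
    - [0.1,[0,0,-2],0]
    - [0.1,[0,0,-6],0]
    - [0.1,[0,0,-10.5],0]
    - [1,[0,0,-15],0]
    - [1,[0,0,-20],0]

```text
time: 13.45
tcp_pos: [0.6027, -0.0756, 0.3161]
eef_rot: [2.338, -2.097, -0.003]
force: [1.5, -0.8, 0.3]
opening: 0.0097
```

```bash
python3 -c "
from h import *
st([(.08,.175,.33)])
w=vision.capture('wrist'); s=vision.capture('scene'); cv2.imwrite('pics/w4.png',w[:,:,::-1]); cv2.imwrite('pics/s4.png',s[:,:,::-1])
s3=cv2.imread('pics/s3.png')[:,:,::-1].astype(int)
d=np.abs(s-s3).max(2)[240:310,270:345]>40; print('changed vs s3 in lying-pot area',d.sum())
cv2.imwrite('pics/p7.png',np.hstack([cv2.resize(s[180:340,225:385],(420,420),interpolation=2),w[:,90:470]])[:,:,::-1])
"
```

```text
t 13.45 tcp [ 0.6027 -0.0756  0.3161] loc [ 0.0227 -0.0011  0.3161] F loc [ 1.3663 -0.9407  0.3113] open 0.0097 q [-0.3113  0.0798  1.5499 -0.      1.5137  1.151 ]
tool x,y in cradle: [ 0.0003 -1.     -0.0007] [-1.     -0.0003  0.0017] turn for x||+-cradle y:  -89.98430906234566
goal (0.08, 0.175, 0.33) shift cm [-17.6096  -5.7321  -1.3886]
changed vs s3 in lying-pot area 1275
```

View pics/p7.png

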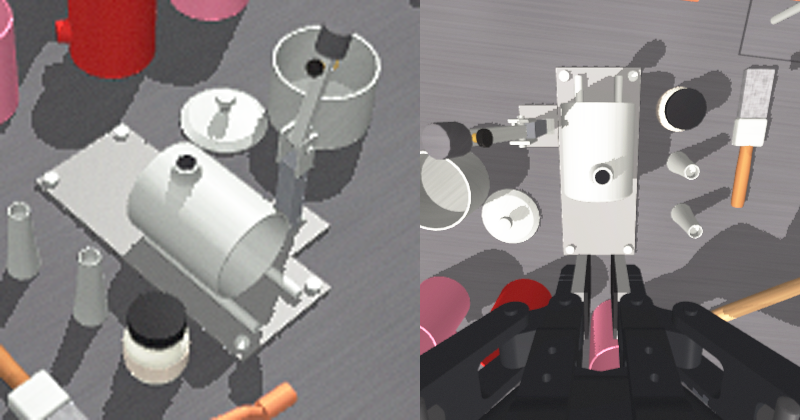

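The pot lies along the rails with its collar on top: scene panel (186,163), wrist panel (601,176), on the pot's axis. The bystanders are unmoved. That was my 12th picture, so the rest is numeric. Next I go over to the outer side of the weight.

>>> apply_moves:
  commands:
    - [1,[-3.6,-1.2,-1.4],0]
    - [1,[-7.2,-2.4,-1.4],0]
    - [1,[-10.8,-3.6,-1.4],0]
    - [1,[-14.4,-4.8,-1.4],0]
    - [1,[-17.8,-5.7,-1.4],0]

```text
time: 14.05
tcp_pos: [0.6408, 0.1089, 0.3284]
eef_rot: [2.338, -2.097, -0.001]
force: [-0.1, -0.3, -0.8]
opening: -0.0001
```

>>> apply_moves:
  commands:
    - [1,[0,0,0],0]
    - [1,[0,0,3],0]
    - [1,[0,0,6],0]
    - [1,[0,0,9],0]
    - [1,[0,0,11],0]

```text
time: 14.55
tcp_pos: [0.6394, 0.1065, 0.2159]
eef_rot: [2.336, -2.096, -0.004]
force: [-1.0, 0.6, 0.3]
opening: 0.0004
```

```bash
python3 -c "
from h import *
st([(.08,.150,.220)])"
```

```text
t 14.55 tcp [0.6394 0.1065 0.2159] loc [0.0789 0.176  0.2159] F loc [-0.9251  0.7421  0.3108] open 0.0004 q [-0.0094  0.2381  1.5537 -0.0003  1.3536  1.4536]
tool x,y in cradle: [-0.0003 -1.     -0.0001] [-1.      0.0003  0.0039] turn for x||+-cradle y:  -90.01457036852031
goal (0.08, 0.15, 0.22) shift cm [ 2.6039 -0.1101 -0.4151]
```

>>> apply_moves:
  commands:
    - [1,[0.8,0,0],0]
    - [1,[1.6,0,0],0]
    - [1,[2.4,0,0],0]
    - [1,[3.0,0,0],0]
    - [1,[3.6,0,0],0]

```text
time: 15.05
tcp_pos: [0.6453, 0.0706, 0.2206]
eef_rot: [-2.337, 2.097, -0.003]
force: [-0.0, -0.4, 0.2]
opening: -0.0
```

>>> apply_moves:
  commands:
    - [1,[0.6,0,0],0]
    - [1,[1.2,0,-0.1],0]
    - [1,[1.8,0,-0.2],0]
    - [1,[2.4,0,-0.2],0]
    - [1,[3.0,0,-0.2],0]

```text
time: 15.55
tcp_pos: [0.6482, 0.0416, 0.2244]
eef_rot: [-2.338, 2.097, -0.001]
force: [-6.8, 1.9, 13.7]
opening: 0.0003
```

```bash
python3 -c "
from h import *
st()
s=vision.capture('scene'); s4=cv2.imread('pics/s4.png')[:,:,::-1].astype(int)
cv2.imwrite('pics/s5.png',s[:,:,::-1])
for th in (0,.3,.5,.7):
    a=th-.3; P=np.array([.08,.085-.111*np.sin(a),.124+.111*np.cos(a)])
    u,v=proj('scene',O+M@P).round().astype(int); print(th,P,(u,v),s4[v,u],s[v,u])
"
```

```text
t 15.55 tcp [0.6482 0.0416 0.2244] loc [0.0806 0.1105 0.2244] F loc [-6.5464  2.6692 13.7253] open 0.0003 q [-0.1103  0.2312  1.5462  0.0003  1.3629  1.3515]
tool x,y in cradle: [ 0.0007 -1.     -0.    ] [-1.     -0.0007 -0.0014] turn for x||+-cradle y:  -89.95752260917473
0 [0.08   0.1178 0.23  ] (np.int64(351), np.int64(194)) [76 75 78] [129 132 128]
0.3 [0.08  0.085 0.235] (np.int64(342), np.int64(199)) [150 151 148] [75 72 76]
0.5 [0.08   0.0629 0.2328] (np.int64(335), np.int64(205)) [143 147 142] [142 145 142]
0.7 [0.08   0.0418 0.2262] (np.int64(329), np.int64(211)) [139 143 138] [137 140 138]
```

There is an upward force of 13.7 N: the weight's top is catching under the finger knuckles. I'll rise a little, keeping the tip against the weight.

>>> apply_moves:
  commands:
    - [1,[0,0,-0.3],0]
    - [1,[0,0,-0.6],0]
    - [1,[0,0,-0.9],0]
    - [1,[0,0,-1.0],0]
    - [1,[0,0,-1.0],0]

```text
time: 16.1
tcp_pos: [0.6479, 0.0417, 0.2311]
eef_rot: [2.339, -2.098, -0.0]
force: [0.1, 0.1, -0.1]
opening: -0.0001
```

```bash
cat >> h.py <<'E'
def wt():
    s=vision.capture("scene"); cv2.imwrite("pics/s_last.png",s[:,:,::-1])
    for th in np.r_[0:1.0:.1,1.2:2.2:.1]:
        a=th-.3; P=np.array([.08,.085-.111*np.sin(a),.124+.111*np.cos(a)])
        u,v=proj("scene",O+M@P).round().astype(int); print(round(th,1),(int(u),int(v)),s[v-2:v+3,u-2:u+3].mean((0,1)).round(),end="; ")
E
python3 -c "
from h import *
st();wt()"
```

```text
t 16.1 tcp [0.6479 0.0417 0.2311] loc [0.0803 0.1106 0.2311] F loc [ 0.1471  0.0384 -0.1487] open -0.0001 q [-0.1101  0.2264  1.5395 -0.      1.3758  1.3521]
tool x,y in cradle: [ 0.0004 -1.      0.    ] [-1.     -0.0004  0.0001] turn for x||+-cradle y:  -89.97898756941231
0.0 (351, 194) [84. 83. 85.]; 0.1 (348, 196) [77. 76. 78.]; 0.2 (345, 197) [80. 79. 80.]; 0.3 (342, 199) [126. 128. 126.]; 0.4 (339, 202) [142. 144. 141.]; 0.5 (335, 205) [140. 143. 139.]; 0.6 (332, 208) [167. 169. 166.]; 0.7 (329, 211) [138. 140. 137.]; 0.8 (325, 215) [131. 130. 132.]; 0.9 (322, 219) [220. 221. 220.]; 1.2 (314, 231) [247. 248. 246.]; 1.3 (312, 236) [184. 188. 183.]; 1.4 (310, 240) [117. 117. 118.]; 1.5 (308, 244) [233. 235. 232.]; 1.6 (307, 248) [251. 252. 250.]; 1.7 (306, 251) [252. 252. 251.]; 1.8 (305, 255) [245. 246. 243.]; 1.9 (305, 258) [239. 240. 237.]; 2.0 (305, 261) [233. 235. 231.]; 2.1 (305, 264) [228. 231. 226.]; 2.2 (306, 266) [225. 228. 224.];
```

```bash
python3 -c "
from h import *
w=vision.capture('wrist'); cv2.imwrite('pics/w6.png',w[:,:,::-1])
for n in ('scene0','s4','s5','s_last'):
    s=cv2.imread('pics/%s.png'%n)[170:235,320:380].astype(int)
    m=((s.max(2)<92)&(s.min(2)>40)&(s.max(2)-s.min(2)<8)).astype(np.uint8); b=(s.max(2)<=40).astype(np.uint8)
    print(n,'black px',b.sum(), (np.argwhere(b).mean(0)+[170,320]).round(1)[::-1] if b.sum() else '')
    N,L,S,C=cv2.connectedComponentsWithStats(m)
    for i in range(1,N):
        if S[i,4]>25: print('  grey blob',S[i,:4]+[320,170,0,0],S[i,4],C[i]+[320,170])
# expected finger pixels
for q in ((.08,.096,.231),(.08,.125,.231),(.08,.11,.27)): print(q,proj('scene',O+M@np.array(q)))
"
```

```text
scene0 black px 26 [344.6 205.2]
  grey blob [345 190  14  13] 111 [351.1171 196.4505]
  grey blob [323 226   8   9] 38 [327.3421 231.4737]
s4 black px 26 [344.6 205.2]
  grey blob [345 190  14  12] 109 [351.0826 196.4312]
  grey blob [323 226   8   9] 38 [327.3421 231.4737]
s5 black px 117 [348.  184.3]
  grey blob [333 170  14  12] 53 [339.9623 173.4717]
  grey blob [340 187  14  18] 146 [346.5411 197.5479]
  grey blob [323 226   8   9] 38 [327.3421 231.4737]
s_last black px 101 [347.9 185.1]
  grey blob [333 170  10   6] 28 [337.7143 171.6071]
  grey blob [343 182  14  22] 142 [348.8732 195.5141]
  grey blob [323 226   8   9] 38 [327.3421 231.4737]
(0.08, 0.096, 0.231) [345.1442 198.4981]
(0.08, 0.125, 0.231) [353.5779 192.7035]
(0.08, 0.11, 0.27) [351.1483 182.7305]
```

Wrist tip rows, here and earlier, put the fingertips about 2 cm above the nominal TCP, so they rode over the top of the weight. I'll go up and out, turn the tool 90° so the slim side faces the weight, then push lower.

>>> apply_moves:
  commands:
    - [1,[0,0,-2],0]
    - [1,[0,0,-4],0]
    - [1,[-2.5,0,-4],0]
    - [1,[-5.5,0,-4],-8]
    - [1,[-6.4,0,-4],-16]

```text
time: 16.7
tcp_pos: [0.6405, 0.1075, 0.2711]
eef_rot: [-2.614, 1.742, 0.001]
force: [-0.4, -0.1, 0.4]
opening: 0.0001
```

>>> apply_moves:
  commands:
    - [1,[0,0,0],-8]
    - [1,[0,0,0],-16]
    - [1,[0,0,0],-24]
    - [1,[0,0,0],-32]
    - [1,[0,0,0],-40]

```text
time: 17.2
tcp_pos: [0.6408, 0.1054, 0.2708]
eef_rot: [3.052, -0.745, -0.001]
force: [0.1, -1.2, -0.3]
opening: -0.0003
```

>>> apply_moves:
  commands:
    - [1,[0,0,0],-8]
    - [1,[0,0,0],-16]
    - [1,[0,0,0],-24]
    - [1,[0,0,0],-32]
    - [1,[0,0,0],-34]

```text
time: 17.7
tcp_pos: [0.6408, 0.1053, 0.2709]
eef_rot: [3.137, 0.175, -0.001]
force: [-1.1, -1.0, 0.6]
opening: 0.0
```

```bash
python3 -c "
from h import *
st([(.08,.168,.193)])
s=vision.capture('scene')[170:235,320:380].astype(int)
m=((s.max(2)<92)&(s.min(2)>40)&(s.max(2)-s.min(2)<8)).astype(np.uint8)
N,L,S,C=cv2.connectedComponentsWithStats(m)
for i in range(1,N):
    if S[i,4]>25: print('  grey blob',S[i,:4]+[320,170,0,0],S[i,4],C[i]+[320,170])
w=vision.capture('wrist')
k=(w[220:300,225:320].max(2)<60); r=np.argwhere(k)
for row in range(0,80,6): 
    c=np.nonzero(k[row])[0]; print(row+220,(c.min()+225,c.max()+225,len(c)) if len(c) else None,end=' ')
"
```

```text
t 17.7 tcp [0.6408 0.1053 0.2709] loc [0.0802 0.1747 0.2709] F loc [-1.2094 -0.919   0.6339] open 0.0 q [-0.0113  0.2012  1.4966 -0.      1.4443 -0.1231]
tool x,y in cradle: [ 1.      0.0035 -0.0005] [ 0.0035 -1.     -0.    ] turn for x||+-cradle y:  0.2022312184247523
goal (0.08, 0.168, 0.193) shift cm [-0.0154  0.6686  7.7861]
  grey blob [345 190  14  12] 110 [351.1091 196.4   ]
  grey blob [323 226   8   9] 38 [327.3421 231.4737]
220 None 226 None 232 None 238 None 244 None 250 None 256 (np.int64(268), np.int64(272), 5) 262 (np.int64(268), np.int64(272), 5) 268 (np.int64(268), np.int64(287), 7) 274 (np.int64(268), np.int64(288), 7) 280 (np.int64(268), np.int64(289), 8) 286 (np.int64(267), np.int64(292), 12) 292 (np.int64(288), np.int64(289), 2) 298 None
```

>>> apply_moves:
  commands:
    - [1,[0,0,2.5],0]
    - [1,[0,0,5],0]
    - [1,[0,0,7],0]
    - [1,[0,0,8.1],0]
    - [1,[0,0,8.1],0]

```text
time: 18.3
tcp_pos: [0.6398, 0.1053, 0.1881]
eef_rot: [-3.137, -0.17, 0.006]
force: [-0.1, -0.2, -0.1]
opening: 0.0001
```

>>> apply_moves:
  commands:
    - [1,[0,0.6,0],0]
    - [1,[0,1.2,0],0]
    - [1,[0,1.8,0],0]
    - [1,[0,2.4,0],0]
    - [1,[0,3.0,0],0]

```text
time: 18.8
tcp_pos: [0.6445, 0.075, 0.1908]
eef_rot: [-3.137, -0.17, -0.001]
force: [0.6, 1.1, -0.3]
opening: 0.0002
```

>>> apply_moves:
  commands:
    - [1,[0,0.3,0],0]
    - [1,[0,0.6,0],0]
    - [1,[0,0.9,0],0]
    - [1,[0,1.2,0],0]
    - [1,[0,1.5,0],0]

```text
time: 19.3
tcp_pos: [0.6458, 0.0604, 0.1901]
eef_rot: [3.137, 0.171, -0.0]
force: [-0.3, 0.5, 0.6]
opening: 0.0002
```

```bash
cat >> h.py <<'E'
def blob():
    s=vision.capture('scene'); cv2.imwrite('pics/s_last.png',s[:,:,::-1]); s=s[170:285,285:380].astype(int)
    m=((s.max(2)<92)&(s.min(2)>40)&(s.max(2)-s.min(2)<8)).astype(np.uint8)
    N,L,S,C=cv2.connectedComponentsWithStats(m)
    for i in range(1,N):
        if S[i,4]>40: print('  grey blob',S[i,:4]+[285,170,0,0],S[i,4],C[i]+[285,170])
E
python3 -c "
from h import *
st();blob()"
```

```text
t 19.3 tcp [0.6458 0.0604 0.1901] loc [0.0803 0.1295 0.1901] F loc [-0.202   0.5059  0.573 ] open 0.0002 q [-0.0812  0.2583  1.5776 -0.      1.3057 -0.1899]
tool x,y in cradle: [ 1.      0.0005 -0.0001] [ 0.0005 -1.      0.    ] turn for x||+-cradle y:  0.026314134035606073
  grey blob [370 170  10  17] 68 [374.2353 179.1471]
  grey blob [285 176  34  37] 702 [296.7806 196.7778]
  grey blob [341 185  19  20] 184 [348.0761 195.8261]
  grey blob [319 226  12  29] 206 [325.6699 240.7184]
  grey blob [341 230  24  27] 328 [351.0854 244.9299]
```

>>> apply_moves:
  commands:
    - [1,[0,0.4,0],0]
    - [1,[0,0.8,0],0]
    - [1,[0,1.2,0],0]
    - [1,[0,1.6,0],0]
    - [1,[0,2.0,0],0]

```text
time: 19.85
tcp_pos: [0.648, 0.0403, 0.1901]
eef_rot: [3.137, 0.17, -0.0]
force: [0.2, 0.3, -0.4]
opening: -0.0
```

```bash
python3 -c "
from h import *
st();blob()"
```

```text
t 19.85 tcp [0.648  0.0403 0.1901] loc [0.0803 0.1092 0.1901] F loc [ 0.1864  0.2958 -0.352 ] open -0.0 q [-0.1123  0.2597  1.576  -0.0001  1.306  -0.2207]
tool x,y in cradle: [ 1.      0.0002 -0.0001] [ 0.0002 -1.      0.    ] turn for x||+-cradle y:  0.012411534020087028
  grey blob [352 170  27  26] 162 [365.6543 183.0802]
  grey blob [337 174   9  14] 41 [341.    179.878]
  grey blob [285 176  33  37] 700 [296.8071 196.76  ]
  grey blob [335 193  13  16] 158 [341.6392 200.5506]
  grey blob [319 226  12  29] 207 [325.6812 240.7778]
  grey blob [341 230  24  27] 327 [351.052  244.9541]
```

The weight is now at scene (341.6,200.6), about upright (0.32 rad). I'll push on past upright.

>>> apply_moves:
  commands:
    - [1,[0,0.4,0],0]
    - [1,[0,0.8,0],0]
    - [1,[0,1.2,0],0]
    - [1,[0,1.6,0],0]
    - [1,[0,2.0,0],0]

```text
time: 20.4
tcp_pos: [0.6502, 0.0204, 0.1901]
eef_rot: [3.137, 0.17, -0.0]
force: [0.8, -0.8, 0.2]
opening: -0.0
```

```bash
python3 -c "
from h import *
st();blob()"
```

```text
t 20.4 tcp [0.6502 0.0204 0.1901] loc [0.0803 0.0892 0.1901] F loc [ 0.7311 -0.8678  0.2345] open -0.0 q [-0.1426  0.2624  1.5726 -0.0001  1.3066 -0.251 ]
tool x,y in cradle: [ 1.      0.0002 -0.0001] [ 0.0002 -1.      0.0001] turn for x||+-cradle y:  0.011825729351572419
  grey blob [324 170  49  32] 401 [347.9252 182.9127]
  grey blob [285 176  34  37] 698 [296.8009 196.7393]
  grey blob [329 196  13  18] 134 [335.4328 205.8881]
  grey blob [319 226  12  29] 206 [325.6505 240.6505]
  grey blob [341 230  24  27] 326 [351.0982 244.8712]
```

The weight is at (335.4,205.9), about 0.5 rad and past upright. I'll withdraw outward and up, and let it sink.

>>> apply_moves:
  commands:
    - [1,[0,-2,0],0]
    - [1,[0,-5,0],0]
    - [1,[0,-8,0],0]
    - [1,[0,-8,-4],0]
    - [1,[0,-8,-9],0]

```text
time: 20.95
tcp_pos: [0.6394, 0.1013, 0.2777]
eef_rot: [-3.136, -0.173, 0.011]
force: [1.2, -0.2, 0.8]
opening: 0.0001
```

>>> apply_moves:
  commands:
    - [1,[0,0,-4],0]
    - [1,[0,0,-6],0]
    - [1,[0,0,-6],0]
    - [1,[0,0,-6],0]
    - [1,[0,0,-6],0]

```text
time: 21.45
tcp_pos: [0.6406, 0.1003, 0.3374]
eef_rot: [-3.137, -0.17, 0.007]
force: [0.3, 0.1, -0.3]
opening: -0.0003
```

>>> apply_moves:
  commands:
    - [1,[0,0,0],0]
    - [1,[0,0,0],0]
    - [1,[0,0,0],0]
    - [1,[0,0,0],0]
    - [1,[0,0,0],0]

```text
time: 21.95
tcp_pos: [0.6415, 0.1003, 0.3401]
eef_rot: [-3.137, -0.17, 0.0]
force: [0.1, -0.4, -0.4]
opening: -0.0001
```

>>> apply_moves:
  commands:
    - [1,[0,0,0],0]
    - [1,[0,0,0],0]
    - [1,[0,0,0],0]
    - [1,[0,0,0],0]
    - [1,[0,0,0],0]

```text
time: 22.45
tcp_pos: [0.6415, 0.1003, 0.3402]
eef_rot: [3.137, 0.17, 0.0]
force: [-0.1, 0.1, 0.4]
opening: -0.0003
```

```bash
python3 -c "
from h import *
st();blob()
for th in (1.6,1.7,1.8,1.87,1.95,2.1):
    a=th-.3; P=np.array([.08,.085-.111*np.sin(a),.124+.111*np.cos(a)]); print(th,P[1:],proj('scene',O+M@P))
"
```

```text
t 22.45 tcp [0.6415 0.1003 0.3402] loc [0.0803 0.1696 0.3402] F loc [-0.0995  0.0822  0.4102] open -0.0003 q [-0.0192  0.1703  1.4084 -0.      1.5628 -0.1277]
tool x,y in cradle: [1.     0.0003 0.    ] [ 0.0003 -1.      0.    ] turn for x||+-cradle y:  0.016856100020026875
  grey blob [285 176  34  37] 701 [296.7432 196.6662]
  grey blob [319 226  12  16] 71 [325.0563 234.0986]
  grey blob [341 230  24  27] 326 [351.0736 244.9202]
  grey blob [324 244   7  11] 42 [327.619  249.0714]
  grey blob [298 255  16  11] 87 [304.8851 259.8966]
1.6 [-0.022   0.1537] [306.7351 247.6426]
1.7 [-0.0244  0.1429] [305.7451 251.3634]
1.8 [-0.0257  0.1319] [305.1011 254.8504]
1.87 [-0.026   0.1241] [304.8568 257.1326]
1.95 [-0.0257  0.1152] [304.7847 259.5647]
2.1 [-0.0231  0.0988] [305.2326 263.5719]
```

The weight now sits at (304.9,259.9). Allowing the +2.4 px offset seen at the start, that is about 1.88 rad, so the foot is on the pot. Final numeric checks on steadiness and the bystanders, then I hand in.

>>> apply_moves:
  commands:
    - [1,[0,0,0],0]
    - [1,[0,0,0],0]
    - [1,[0,0,0],0]
    - [1,[0,0,0],0]
    - [1,[0,0,0],0]

```text
time: 23.0
tcp_pos: [0.6415, 0.1003, 0.3402]
eef_rot: [-3.137, -0.17, -0.0]
force: [0.0, 0.8, 0.7]
opening: -0.0002
```

```bash
cp pics/s_last.png pics/s7.png; python3 -c "
from h import *
blob()
I=lambda n:cv2.imread('pics/%s.png'%n).astype(int)
a,b,c,d=I('scene0'),I('s4'),I('s7'),I('s_last')
ch=lambda p,q,x0,y0,x1,y1:int((np.abs(p-q).max(2)[y0:y1,x0:x1]>45).sum())
print('cradle area last 0.5 s',ch(c,d,240,200,380,320))
print('pot collar/rear half since lying',ch(b,d,270,225,296,290),'mouth',ch(b,d,296,275,335,300))
for n,r in dict(jar=(268,288,302,328),spout_a=(225,252,242,290),spout_b=(250,272,268,306),lid=(310,212,328,240),low_pot=(352,190,372,238),brush=(205,295,270,362),hammer=(85,240,175,335)).items(): print(n,'changed px since start',ch(a,d,*r))
print(manip.get_obs()['force'])
"
```

```text
grey blob [285 176  34  37] 704 [296.8054 196.7301]
  grey blob [319 226  12  16] 71 [325.0563 234.0986]
  grey blob [341 230  24  27] 328 [351.0854 244.9299]
  grey blob [324 244   7  11] 42 [327.619  249.0714]
  grey blob [298 255  18  11] 85 [305.0824 259.8471]
cradle area last 0.5 s 0
pot collar/rear half since lying 0 mouth 0
jar changed px since start 197
spout_a changed px since start 28
spout_b changed px since start 179
lid changed px since start 7
low_pot changed px since start 68
brush changed px since start 259
hammer changed px since start 1499
[-1.1005  0.0216  0.6509]
```

The cradle is still, and neither the pot nor the foot moved. The changed pixels near the hammer, jar and brush could be moved shadows, so I'll compare colour centroids.

```bash
python3 -c "
from h import *
a,d=[cv2.imread('pics/%s.png'%n) for n in ('scene0','s_last')]
def cen(im,x0,y0,x1,y1,f):
    h=cv2.cvtColor(im[y0:y1,x0:x1],cv2.COLOR_BGR2HSV).astype(int); m=f(h)
    p=np.argwhere(m); return len(p),(p.mean(0)[::-1]+[x0,y0]).round(1)
or_=lambda h:(h[...,0]>4)&(h[...,0]<20)&(h[...,1]>110)
bl=lambda h:h[...,2]<50
br=lambda h:(h[...,2]>110)
for n,r,f in (('hammer',(85,235,180,330),or_),('brush',(200,295,240,330),or_),('jar lid',(268,288,302,312),bl),('spout_a',(222,250,244,290),br),('spout_b',(250,270,268,292),br)): print(n,cen(a,*r,f),cen(d,*r,f))
"
```

```text
hammer (228, array([144. , 282.4])) (511, array([140.8, 281. ]))
brush (276, array([220.8, 313. ])) (276, array([220.8, 313. ]))
jar lid (69, array([284.1, 308.5])) (90, array([285.9, 305.5]))
spout_a (734, array([231.8, 267.5])) (806, array([232.5, 268.6]))
spout_b (177, array([259.4, 282.5])) (362, array([258. , 280.9]))
```

The brush is identical. For the others the mask size changed with the lighting, because the arm's and pot's shadows have moved. The last picture shows the jar and spouts where they were, and the arm never came near the hammer. Handing in.

```bash
python3 -c "
from cell import manip
print(manip.close_job())"
```

```text
the job is handed in; nothing more can be done
None
```

The pot lies on its side along the rails with its collar on top, and the hold-down arm is down with its foot on the pot. I handed the job in at about 23 s on the robot's clock.

**Pot:** The first tipping push slipped off over the rim. The pot rocked back upright where it had stood, and a second push 1 cm lower tipped it over.

**Hold-down arm:** The first push rode over the top of the weight, with a brief reading of about 15 N at the wrist. The second, lower push took it past upright and it sank by itself.

**Last checks:**
- **Position:** The weight was steady at about 1.88 rad, against the expected 1.87. This came from one camera; I had used all 12 pictures by then, so I did not look at the foot on the pot directly.
- **Stillness:** Nothing in the cradle area changed over the last 0.5 s, and the pot's visible parts had not moved since it fell. The robot was clear, with only noise on the force reading.
- **Bystanders:** The brush was unmoved. The pixel checks of the hammer, jar and spouts did not agree with the start, which I put down to moved shadows. The last picture showed the jar and spouts in place, and nothing came near the hammer.
- **Disagreement:** The fingertips seemed to sit about 2 cm behind the nominal TCP, which explains both missed first pushes. I worked around it without finding the cause.

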